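Park the inking roller on its sloping rest

TASK

Of the two rubber inking rollers lying at the foot of the sloping wooden rest, park the longer one: with your fingertips push it slowly up its lane and over the crest until it sits squarely against the metal stop at the top, and leave it there. Do not let it run back down, do not grip or lift it, and leave the shorter roller and everything else on the table where they are.

Things in the scene. Friction and masses are not known exactly. Their poses are not given: they have to be found in the camera images.
- rest: Two-lane sloping plywood roller rest, fixed, 273 mm long (x), 296 mm wide (y). Origin: centre of its underside at table height; +x points uphill along the lanes. Lanes centred on y = +72 and -72 mm, each 136 mm wide between 8 mm thick rails that stand 22 mm above the deck. The deck's height changes only along x, in straight pieces: see the three points.
- rest_foot (a point): Valley of the deck, in the middle of the width: rest frame x = -90, deck height 8 mm. Downhill of it a short toe rises to x = -135, height 14 mm, where the rest ends; uphill the 8 degree ramp begins. A roller left alone rests in the valley.
- rest_crest (a point): Top of the ramp, in the middle of the width: rest frame x = 80, deck height 32 mm. Anywhere on the ramp below it a roller let go rolls back; beyond it the deck falls 8 degrees into the parking pocket, which keeps a roller.
- rest_stop (a point): Foot of the upright aluminium stop plate where the pocket ends, in the middle of the width: rest frame x = 126, deck height 25 mm. The plate is 12 mm thick, full width, its top 75 mm above the table. A roller parked against it has its centre at rest frame x = 98, height 58 mm.
- long_roller: The longer roller, to be parked: plain dark rubber cylinder 56 mm in diameter, 120 mm long, steel ends, about 0.3 to 0.55 kg. Origin at its centre; its own y axis is the cylinder's axis (x and z turn as it rolls). Starts in the valley of the left or the right lane, centre at rest-frame x = -90, height 36 mm, lying across the lane.
- short_roller: The shorter roller, to be left alone in the valley of the other lane: same look and diameter (56 mm), 75 mm long. Origin at its centre, y along its axis.
- paint_jar: Bystander: closed paint jar, 54 mm diameter, 70 mm tall, standing beside the rest. Origin: centre of its underside.
- ink_tin: Bystander: closed tin, 68 mm diameter, 55 mm tall, standing beside the rest. Origin: centre of its underside.
- mug: Bystander: white mug, 76 mm diameter, 80 mm tall, standing beside the rest. Origin: centre of its underside.
- tape_roll: Bystander: roll of paper tape lying flat, 90 mm diameter, 24 mm tall, beside the rest. Origin: centre of its underside.
- brush: Bystander: brush 180 mm long, lying crosswise just beyond the stop plate. Origin near its middle.
Not all that is in view belongs to the job. What is shaped like the long_roller but orange or turquoise is not meant.

How it is judged:
By the outcome, as a careful person would: the job done as asked, in the order asked, and still so for the second after the job is handed in, with the robot touching nothing.
It also fails if it takes over 42 s, if anything falls off the work surface, if the arm or the gripper's body presses on something with over 40 N, if the wrist force passes 120 N, or if a joint passes its speed limit or range.

ROBOT

A 6-joint arm with a two-finger parallel gripper is mounted at the origin on the work surface. World frame = base frame: x ahead of the robot, y to its left, z up, the work surface at z = 0. Lengths are in mm, angles in rad, forces in N, time in s.
With the tool pointing down it reaches from about 350 to 775 mm from the base axis. Payload 7.3 kg.
Tool frame: the origin (TCP) lies on the mounting face of the last link; the fingertips stand 178 mm ahead of it and the grasp point (between the pads) lies 159 mm ahead of it (bot.grip_point_offset is the distance from the TCP to the grasp point, in mm); x points along the fingers, y is the direction in which the jaws open and shut, and the axes are right-handed (so a half turn about x gives the same grasp; the last joint's range is limited). The gripper opens to 92 mm and grips with 3 to 60 N. Pads are 19 mm wide; open, the fingers measure 130 mm over their backs; the gripper's body (75 mm by 190 mm) begins 47 mm behind the grasp point.
Start: joints at [1.163, 0.342, 1.524, -0, 1.275, -0.146], TCP at [135.858, 507.12, 404.741] pointing down, gripper open.
Joint ranges: [-2.53, 2.53], [-0.77, 2.02], [0.04, 2.7], [-1, 4.14], [0.28, 2.66], [-3.11, 3.11]. Speed limits (rad/s): [2.57, 2.57, 3.14, 3.14, 3.14, 3.14].

INTERFACE

Orientations are given as [roll, pitch, yaw] about the fixed x, y, z axes, in that order (R = Rz(yaw) Ry(pitch) Rx(roll)).
In Python, from plant import bot gives the robot as it stands.
- The arm moves only by the tool arm_command, never from a script. Its argument "moves" is a list of rows, each a list of 5 numbers: the shift along the tool's x, y, z in cm, then the turn about the tool's x in degrees, then the opening, from 0 (shut) to 1 (fully open). A call has 1 to 10 rows; each row is the pose to reach, as a shift and turn from the pose measured when the call began, along the tool's axes at that moment; what a row does not reach only later rows make up. A row lasts 1/10 s, in which the tool goes at most 50 mm and 8.59 degrees, less where a joint would pass 70% of its speed; a pose out of reach is approached as far as the arm can. A call with a gripper value outside its range is refused whole. The fingers move at their own pace and stop on an object; the grip force is fixed at half the most. Time passes only in rows, so rows that repeat a pose let the fingers close. It gives the time, the measured TCP pose, the force and the opening at its end, in the units of the state.
- bot.get_obs(): the state, without advancing time (a new reading comes with each control period).
- bot.capture(name): name is "scene" or "top"; returns a dict with "frame" (400x640x3 uint8, blue, green, red), "K" (3x3 intrinsics, pixels), "origin" and "orientation" of the camera in the world. Camera axes: x right, y down, z forward; pixel columns grow to the right and rows downward; lengths in mm; the calibration is good to about 2 mm. A picture is of the moment at which its call begins. There is no depth.
- bot.close_job(): hands the job in, once; it reports no verdict.
The state is a dict: "time": time; "joint_positions": joint angles; "dq": joint speeds; "tau": joint torques, N m; "tool_pos": TCP position; "tcp_rot": TCP orientation; "contact_force": force on the tool from outside, world axes, zero at the start; "moment": the same for the moment, N m; "grip_width": finger opening in mm.
Only numpy, scipy, OpenCV 4.12 (cv2) and the standard library are available. Lean on these libraries where they do the work, as an engineer would, in place of code of your own. Each camera call takes 0.05 s, during which the arm holds its last target.

## Working session

There is one attempt and no reset: what is moved stays moved. The work goes in short steps, Python scripts to look and compute and a tool call to move; the robot and the scene stay as the last step left them, time stands still between calls to the robot, and variables do not carry over. Pictures are saved under pics/ and viewed, and the job is handed in when it is done.

Besides the shell and the picture viewer there is one more tool, called after "Request:" as a command line: name --pt "numbers of a row" for each row, then --argument value for the rest. arm_command: Moves the arm, as the interface text tells. Its arguments: {"type":"object","properties":{"moves":{"type":"array"}},"required":["moves"]}

```bash
ls; mkdir -p pics; python3 - <<'E'
from plant import bot
import cv2,numpy as np
for n in("scene","top"):
    c=bot.capture(n); cv2.imwrite(f"pics/{n}0.png",c["frame"]); print(n,np.round(c["K"],1).tolist(),c["origin"],c["orientation"])
o=bot.get_obs()
for k,v in o.items(): print(k,np.round(v,3))
E
```

```text
pics
scene [[402.3, 0.0, 317.2], [0.0, 402.3, 197.2], [0.0, 0.0, 1.0]] [ 781.09503274 -437.76361664  688.87523739] [-2.40058000e+00 -3.32681884e-04  5.10438605e-01]
top [[415.0, 0.0, 327.7], [0.0, 415.0, 203.4], [0.0, 0.0, 1.0]] [ 351.95825876   48.21653021 1217.04064032] [-3.02075884 -0.00331884 -1.58860969]
time 0.1
joint_positions [ 1.163  0.343  1.525 -0.     1.275 -0.146]
dq [ 0.001 -0.002 -0.003  0.001 -0.001  0.002]
tau [ 2.0000e-03 -4.3201e+01 -2.4469e+01  7.2000e-02  5.3000e-02 -0.0000e+00]
tool_pos [135.813 507.007 404.116]
tcp_rot [-1.696  1.569 -1.958]
contact_force [-1.082  0.243 -0.224]
moment [-0.012  0.003 -0.004]
grip_width 91.691
```

View pics/scene0.png

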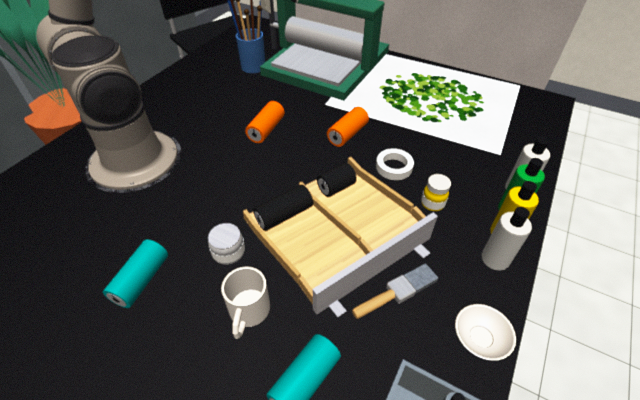

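View pics/top0.png

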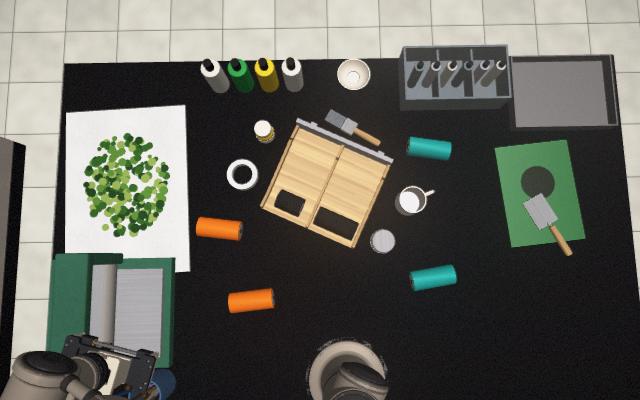

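The top view shows the rest in the middle, with the stop plate at the far side from (297,121) to (391,158). The long roller is at about (337,222) in the right lane and the short one at (290,201). Uphill points away from the robot and a bit to its right. Next I'll get precise corners.

```bash
python3 - <<'E'
import cv2
a=cv2.imread("pics/top0.png")[105:260,225:425]; cv2.imwrite("pics/top_zoom.png",cv2.resize(a,None,fx=3.8,fy=3.8,interpolation=cv2.INTER_CUBIC))
a=cv2.imread("pics/scene0.png")[145:325,205:455]; cv2.imwrite("pics/scene_zoom.png",cv2.resize(a,None,fx=3.2,fy=3.2,interpolation=cv2.INTER_CUBIC))
E
```

```text
(no output)
```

View pics/top_zoom.png

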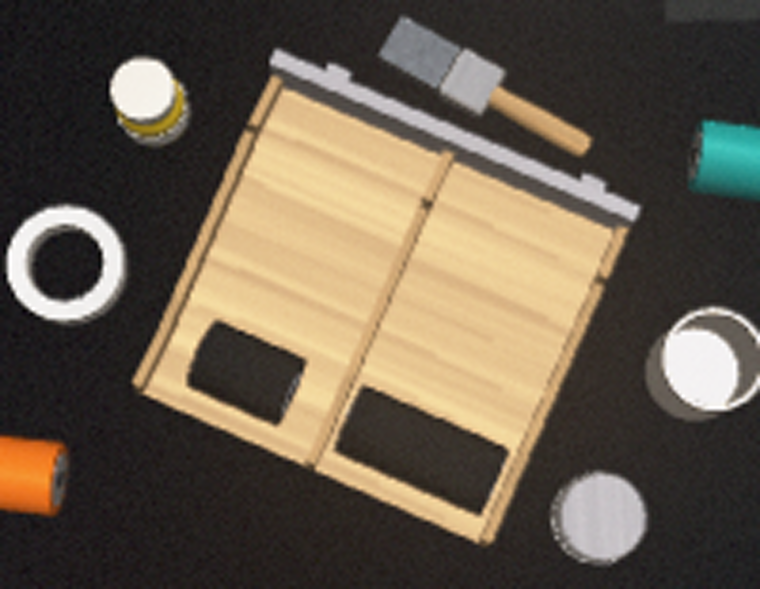

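View pics/scene_zoom.png

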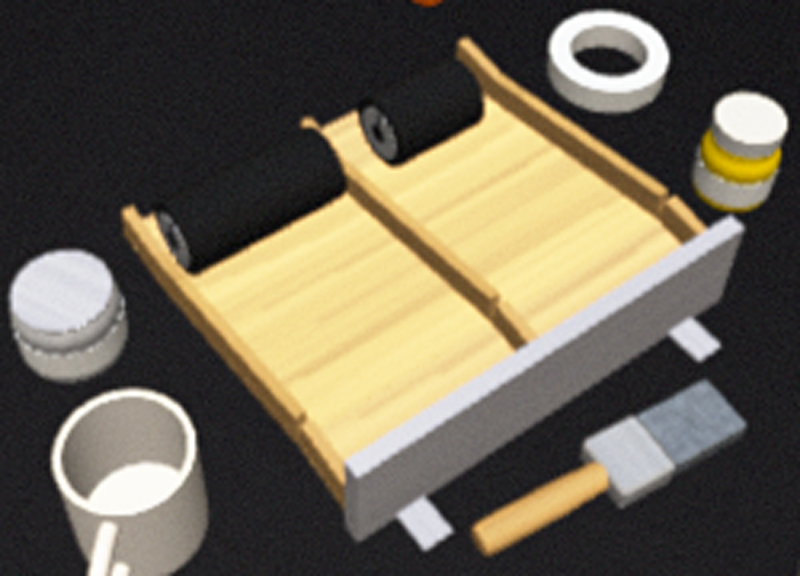

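```bash
cat > h.py <<'E'
import numpy as np
from scipy.spatial.transform import Rotation as Ro
def cam(c):
    return c["K"],np.array(c["origin"]),Ro.from_euler('xyz',c["orientation"]).as_matrix()
def ray(C,uv,z):
    K,o,R=C
    d=R@np.linalg.solve(K,[uv[0],uv[1],1]); return o+d*(z-o[2])/d[2]
E
python3 - <<'E'
from h import *
from plant import bot
import cv2
ct=bot.capture("top");cs=bot.capture("scene");T=cam(ct);S=cam(cs)
zt=lambda u,v:(225+(u+.5)/3.8-.5,105+(v+.5)/3.8-.5)
zs=lambda u,v:(205+(u+.5)/3.2-.5,145+(v+.5)/3.2-.5)
def fit(P,Q):
    P=np.array(P,float);Q=np.array(Q)[:,:2];p=P-P.mean(0);q=Q-Q.mean(0)
    a=np.arctan2((p[:,0]*q[:,1]-p[:,1]*q[:,0]).sum(),(p*q).sum())
    R=np.array([[np.cos(a),-np.sin(a)],[np.sin(a),np.cos(a)]]);t=Q.mean(0)-R@P.mean(0)
    return a,t,(P@R.T+t-Q)
model=[(138,148),(138,-148),(-135,148),(-135,-148)];z=[75,75,36,36]
for C,pts in((T,[zt(275,50),zt(638,206),zt(137,387),zt(490,543)]),(S,[zs(740,226),zs(347,470),zs(463,41),zs(128,210)])):
    Q=[ray(C,p,zz) for p,zz in zip(pts,z)]
    a,t,r=fit(model,Q);print(np.degrees(a),t,np.round(r,1).tolist())
    R=np.array([[np.cos(a),-np.sin(a)],[np.sin(a),np.cos(a)]])
    for q in [(-90,-72),(98,-72),(-90,72)]: print(q,R@q+t)
# rollers in top: dark blob inside the rest
f=ct["frame"]; m=(f.max(2)<70).astype(np.uint8)
n,l,st,ce=cv2.connectedComponentsWithStats(m)
for i in range(1,n):
    if 200<st[i,4]<3000 and 260<ce[i][0]<390 and 110<ce[i][1]<250:
        b=cv2.minAreaRect(np.argwhere(l==i)[:,::-1].astype(np.float32)); print(ce[i],b,ray(T,b[0],55))
o=bot.get_obs();R=Ro.from_euler('xyz',o["tcp_rot"]).as_matrix();print(np.round(R,3))
E
```

```text
-24.56190960064747 [550.7990783   47.21122923] [[0.6, -0.3], [1.3, -2.2], [-0.2, 4.3], [-1.7, -1.9]]
(-90, -72) [439.01425045  19.13717961]
(98, -72) [610.00262917 -59.00995305]
(-90, 72) [498.87162865 150.10700161]
-25.36348991690329 [551.11400588  49.05595069] [[2.8, -1.4], [5.3, -2.7], [-1.1, 5.6], [-7.0, -1.5]]
(-90, -72) [438.94736826  22.54849128]
(98, -72) [608.82575423 -57.98308006]
(-90, 72) [500.63112503 152.66810606]
[288.98491379 202.34698276] ((289.2010192871094, 202.4226837158203), (26.70360565185547, 18.073162078857422), 23.96249008178711) [497.64379839 150.25739041  55.        ]
[335.56916996 222.98550725] ((335.5412292480469, 222.9072265625), (41.52765655517578, 18.27623176574707), 23.962491989135742) [437.47950391  20.71029526  55.        ]
[[-0.     0.259  0.966]
 [-0.001  0.966 -0.259]
 [-1.    -0.001 -0.   ]]
```

Both views agree: the rest's origin is at about (551,48) with yaw −24.8°, and the long roller is in the −y lane. First I'll approach at height, behind the roller.

Request:
arm_command --pt "0 -3.8 3.7 2 0.7" --pt "0 -7.6 7.3 4 0.7" --pt "0 -11.5 11 6 0.7" --pt "0 -15.3 14.7 8 0.7" --pt "0 -19 18.3 9.8 0.7" --pt "0 -23 22 9.8 0.7" --pt "0 -26.8 25.7 9.8 0.7" --pt "0 -30.6 29.3 9.8 0.7" --pt "0 -34.4 33 9.8 0.7" --pt "0 -38.2 36.7 9.8 0.7"

```text
time: 1.2
tool_pos: [377.3, 67.0, 404.8]
tcp_rot: [-0.53, 1.57, -0.963]
contact_force: [0.9, 0.9, -0.3]
grip_width: 64.0
```

```bash
cat > s.py <<'E'
from h import *
from plant import bot
import cv2,sys
o=bot.get_obs();R=Ro.from_euler('xyz',o["tcp_rot"]).as_matrix();p=np.array(o["tool_pos"])
a=np.radians(-24.8);M=np.array([[np.cos(a),-np.sin(a)],[np.sin(a),np.cos(a)]])
print("t",o["time"],"tcp",np.round(p,1),"rest xy",np.round(M.T@(p[:2]-[551,48]),1),"tipz",round(p[2]-178,1),"zyaw",np.degrees(np.arctan2(R[1,2],R[0,2])),"tilt",np.round(R[:,0],3),"grip",o["grip_width"],"F",np.round(o["contact_force"],1))
print("F rest",np.round(M.T@np.array(o["contact_force"])[:2],1))
for n in sys.argv[1:]:
    c=bot.capture(n.split(":")[0]);k,t=n.split(":");f=c["frame"]
    x0,x1,y0,y1=(225,425,95,255) if k=="top" else (205,455,125,325)
    cv2.imwrite(f"pics/{k}_{t}.png",cv2.resize(f[y0:y1,x0:x1],None,fx=3,fy=3,interpolation=cv2.INTER_CUBIC))
E
python3 s.py
```

```text
t 1.2 tcp [377.3  67.  404.8] rest xy [-165.7  -55.6] tipz 226.8 zyaw -24.817712656237155 tilt [ 0.    -0.001 -1.   ] grip 64.02663972791396 F [ 0.9  0.9 -0.3]
F rest [0.4 1.2]
```

Request:
arm_command --pt "0 -1.6 2.0 0 0.7" --pt "0 -1.6 2.0 0 0.7" --pt "4 -1.6 2.0 0 0.7" --pt "8 -1.6 2.0 0 0.7" --pt "12 -1.6 2.0 0 0.7" --pt "14 -1.6 2.0 0 0.7" --pt "14 -1.6 2.0 0 0.7" --pt "14 -1.6 2.0 0 0.7"

```text
time: 2.0
tool_pos: [388.9, 44.5, 265.3]
tcp_rot: [-0.944, 1.57, -1.377]
contact_force: [-0.4, 0.5, -0.6]
grip_width: 64.1
```

```bash
python3 s.py top:1 scene:1
```

```text
t 2.0 tcp [388.9  44.5 265.3] rest xy [-145.7  -71.1] tipz 87.3 zyaw -24.7777876266561 tilt [ 0.    -0.001 -1.   ] grip 64.06692023565995 F [-0.4  0.5 -0.6]
F rest [-0.5  0.3]
```

View pics/top_1.png

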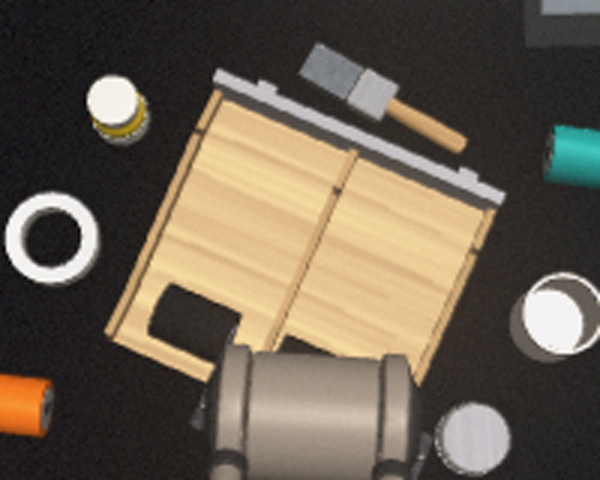

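View pics/scene_1.png

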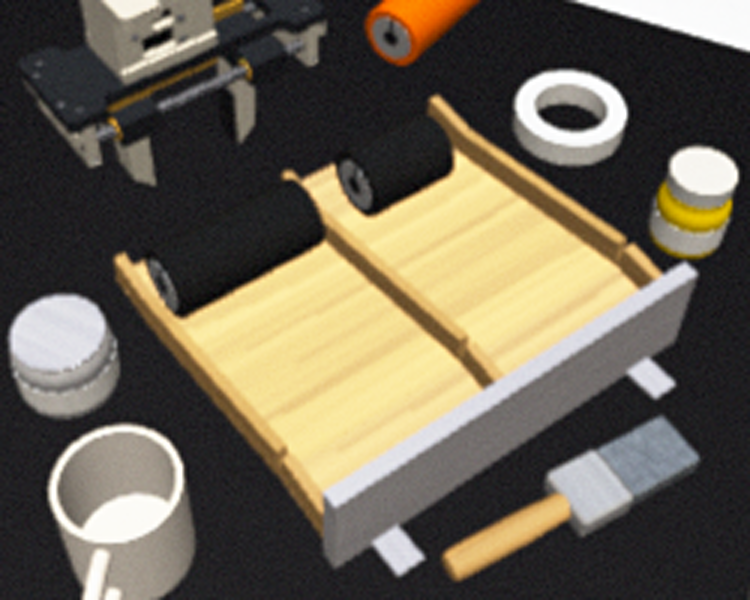

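The fingertips hang behind the long roller, centred on its lane, and nothing else has moved. I'll go down next.

Request:
arm_command --pt "2 0 0 0 0.7" --pt "4 0 0 0 0.7" --pt "5.6 0 0 0 0.7" --pt "5.6 0 0 0 0.7" --pt "5.6 0 0.2 0 0.7" --pt "5.6 0 0.4 0 0.7" --pt "5.6 0 0.6 0 0.7"

```text
time: 2.8
tool_pos: [395.5, 41.7, 211.1]
tcp_rot: [0.245, 1.565, -0.188]
contact_force: [-0.1, 0.8, -0.5]
grip_width: 64.3
```

```bash
python3 s.py scene:2
```

```text
t 2.8 tcp [395.5  41.7 211.1] rest xy [-138.5  -71. ] tipz 33.1 zyaw -24.785133971544433 tilt [ 0.005 -0.001 -1.   ] grip 64.30566051320234 F [-0.1  0.8 -0.5]
F rest [-0.4  0.6]
```

View pics/scene_2.png

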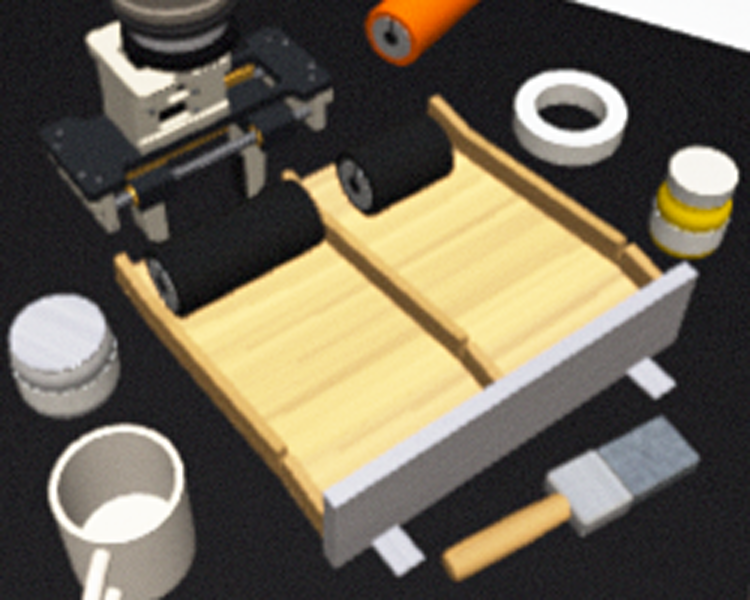

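Request:
arm_command --pt "0.2 -0.1 0.25 0 0.7" --pt "0.2 -0.1 0.5 0 0.7" --pt "0.2 -0.1 0.75 0 0.7" --pt "0.2 -0.1 1.0 0 0.7" --pt "0.2 -0.1 1.25 0 0.7" --pt "0.2 -0.1 1.5 0 0.7" --pt "0.15 -0.1 1.75 0 0.7" --pt "0.1 -0.1 2.0 0 0.7" --pt "0.1 -0.1 2.25 0 0.7" --pt "0.05 -0.1 2.5 0 0.7"

```text
time: 3.85
tool_pos: [416.7, 30.4, 210.2]
tcp_rot: [0.225, 1.57, -0.208]
contact_force: [-4.9, 3.7, 5.1]
grip_width: 64.1
```

```bash
python3 s.py scene:3
```

```text
t 3.85 tcp [416.7  30.4 210.2] rest xy [-114.5  -72.3] tipz 32.2 zyaw -24.820499446572065 tilt [ 0. -0. -1.] grip 64.05881730478494 F [-4.9  3.7  5.1]
F rest [-6.   1.3]
```

View pics/scene_3.png

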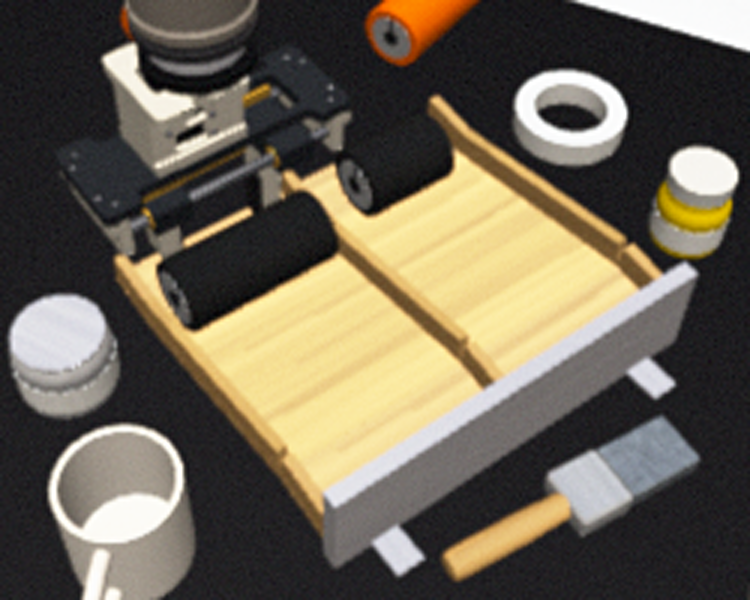

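Contact is at about 6 N, and the roller has left the valley and sits square. I'll keep pushing up the ramp.

Request:
arm_command --pt "-0.05 0 0.3 0 0.7" --pt "-0.1 0 0.6 0 0.7" --pt "-0.15 0 0.9 0 0.7" --pt "-0.2 0 1.2 0 0.7" --pt "-0.2 0 1.5 0 0.7" --pt "-0.25 0 1.8 0 0.7" --pt "-0.3 0 2.1 0 0.7" --pt "-0.35 0 2.4 0 0.7" --pt "-0.4 0 2.7 0 0.7" --pt "-0.4 0 3.0 0 0.7"

```text
time: 4.9
tool_pos: [443.5, 17.9, 214.2]
tcp_rot: [-2.927, 1.569, 2.923]
contact_force: [-6.2, 2.5, 5.9]
grip_width: 64.3
```

```bash
python3 s.py
```

```text
t 4.9 tcp [443.5  17.9 214.2] rest xy [-84.9 -72.4] tipz 36.2 zyaw -24.82437958352479 tilt [-0.002  0.    -1.   ] grip 64.28713539856393 F [-6.2  2.5  5.9]
F rest [-6.7 -0.3]
```

Request:
arm_command --pt "-0.05 0 0.3 0 0.7" --pt "-0.1 0 0.6 0 0.7" --pt "-0.15 0 0.9 0 0.7" --pt "-0.15 0 1.2 0 0.7" --pt "-0.2 0 1.5 0 0.7" --pt "-0.25 0 1.8 0 0.7" --pt "-0.3 0 2.1 0 0.7" --pt "-0.35 0 2.4 0 0.7" --pt "-0.4 0 2.7 0 0.7" --pt "-0.4 0 3.0 0 0.7"

```text
time: 5.9
tool_pos: [469.9, 5.6, 217.9]
tcp_rot: [-2.941, 1.565, 2.909]
contact_force: [-5.4, 2.5, 5.2]
grip_width: 64.6
```

```bash
python3 s.py scene:5 top:5
```

```text
t 5.9 tcp [469.9   5.6 217.9] rest xy [-55.8 -72.5] tipz 39.9 zyaw -24.835642865988056 tilt [-0.006  0.001 -1.   ] grip 64.55307844416794 F [-5.4  2.5  5.2]
F rest [-5.9  0. ]
```

View pics/scene_5.png

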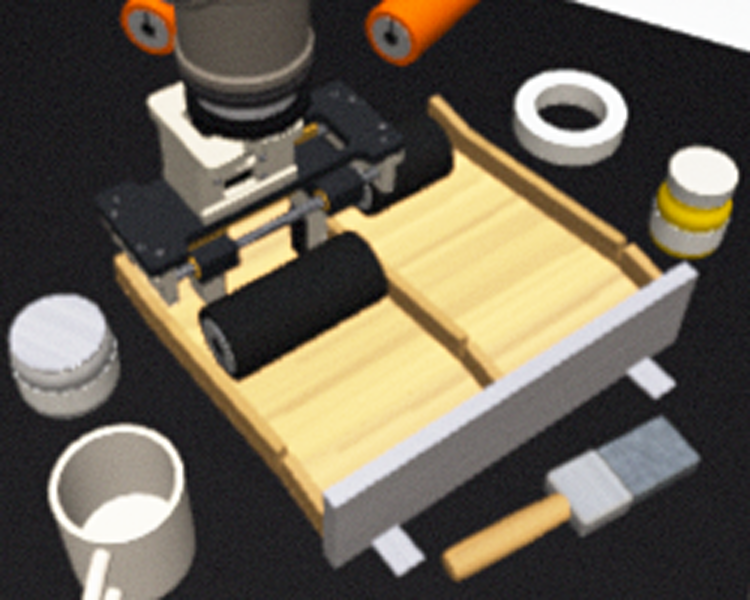

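View pics/top_5.png

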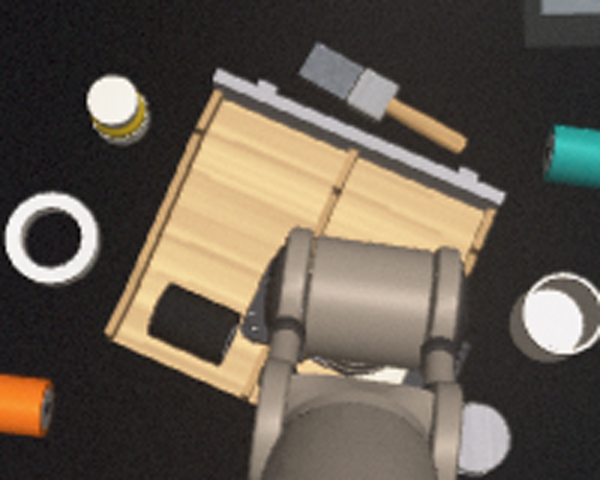

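The roller is square in its lane, about 70 mm up, and the short roller hasn't moved. I'll continue.

Request:
arm_command --pt "-0.05 0 0.3 0 0.7" --pt "-0.1 0 0.6 0 0.7" --pt "-0.15 0 0.9 0 0.7" --pt "-0.2 0 1.2 0 0.7" --pt "-0.25 0 1.5 0 0.7" --pt "-0.25 0 1.8 0 0.7" --pt "-0.3 0 2.1 0 0.7" --pt "-0.35 0 2.4 0 0.7" --pt "-0.4 0 2.7 0 0.7" --pt "-0.45 0 3.0 0 0.7"

```text
time: 7.0
tool_pos: [496.2, -6.6, 222.1]
tcp_rot: [-2.948, 1.561, 2.902]
contact_force: [-10.0, 5.1, 9.0]
grip_width: 64.5
```

Request:
arm_command --pt "-0.05 0 0.3 0 0.7" --pt "-0.1 0 0.6 0 0.7" --pt "-0.15 0 0.9 0 0.7" --pt "-0.2 0 1.2 0 0.7" --pt "-0.25 0 1.5 0 0.7" --pt "-0.25 0 1.8 0 0.7" --pt "-0.3 0 2.1 0 0.7" --pt "-0.35 0 2.4 0 0.7" --pt "-0.4 0 2.7 0 0.7" --pt "-0.45 0 3.0 0 0.7"

```text
time: 8.0
tool_pos: [521.9, -18.4, 226.2]
tcp_rot: [-2.966, 1.555, 2.885]
contact_force: [-11.0, 4.3, 10.0]
grip_width: 64.2
```

```bash
python3 s.py scene:7
```

```text
t 8.0 tcp [521.9 -18.4 226.2] rest xy [  1.4 -72.5] tipz 48.2 zyaw -24.792673105417506 tilt [-0.016  0.004 -1.   ] grip 64.20266011762048 F [-11.    4.3  10. ]
F rest [-11.8  -0.7]
```

View pics/scene_7.png

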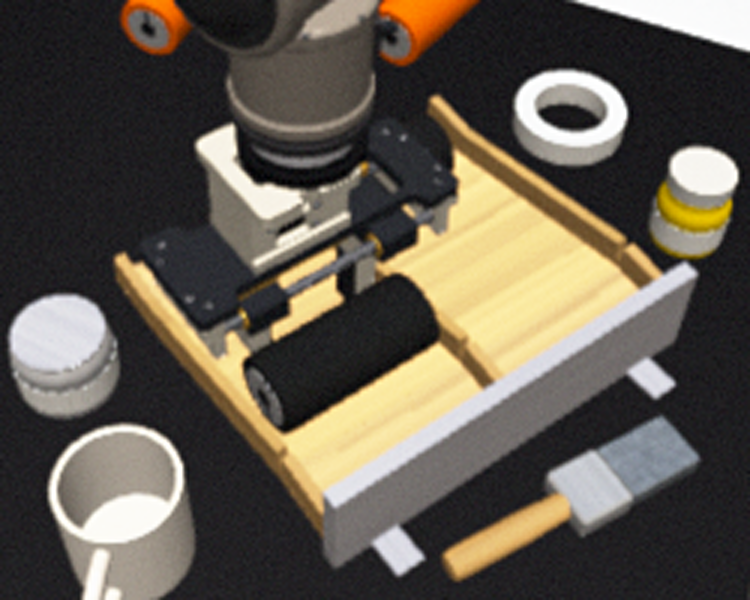

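Still square, and the force is about 12 N. The crest is about 45 mm further on.

Request:
arm_command --pt "-0.05 0 0.3 0 0.7" --pt "-0.1 0 0.6 0 0.7" --pt "-0.15 0 0.9 0 0.7" --pt "-0.2 0 1.2 0 0.7" --pt "-0.25 0 1.5 0 0.7" --pt "-0.3 0 1.8 0 0.7" --pt "-0.3 0 2.1 0 0.7" --pt "-0.35 0 2.4 0 0.7" --pt "-0.4 0 2.7 0 0.7" --pt "-0.45 0 3.0 0 0.7"

```text
time: 9.05
tool_pos: [548.1, -30.5, 230.3]
tcp_rot: [-2.977, 1.549, 2.874]
contact_force: [-10.9, 5.0, 9.5]
grip_width: 64.0
```

```bash
python3 s.py scene:8
```

```text
t 9.05 tcp [548.1 -30.5 230.3] rest xy [ 30.2 -72.5] tipz 52.3 zyaw -24.771286752164915 tilt [-0.021  0.006 -1.   ] grip 64.03064243459995 F [-10.9   5.    9.5]
F rest [-12.   0.]
```

View pics/scene_8.png

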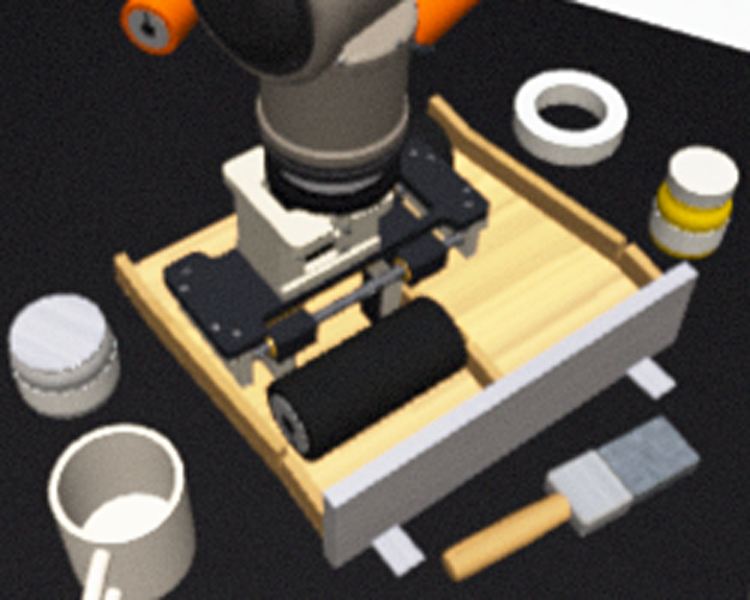

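Request:
arm_command --pt "-0.05 0 0.3 0 0.7" --pt "-0.1 0 0.6 0 0.7" --pt "-0.15 0 0.8 0 0.7" --pt "-0.15 0 1.0 0 0.7" --pt "-0.2 0 1.2 0 0.7" --pt "-0.2 0 1.4 0 0.7" --pt "-0.2 0 1.6 0 0.7" --pt "-0.2 0 1.8 0 0.7" --pt "-0.2 0 2.0 0 0.7" --pt "-0.2 0 2.2 0 0.7"

```text
time: 10.1
tool_pos: [568.8, -40.1, 231.9]
tcp_rot: [-2.975, 1.55, 2.875]
contact_force: [0.2, -0.1, -0.5]
grip_width: 64.2
```

```bash
python3 s.py scene:9
```

```text
t 10.1 tcp [568.8 -40.1 231.9] rest xy [ 53.1 -72.5] tipz 53.9 zyaw -24.78527432606705 tilt [-0.02   0.005 -1.   ] grip 64.17267229942695 F [ 0.2 -0.1 -0.5]
F rest [0.2 0. ]
```

View pics/scene_9.png

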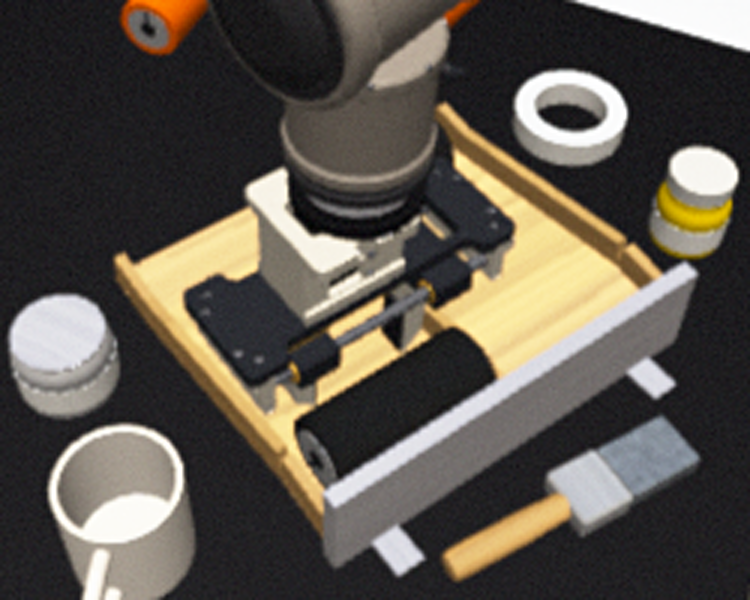

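It has gone over the crest and the contact force is now 0. A gentle forward nudge will check that it's seated squarely.

Request:
arm_command --pt "0 0 0.2 0 0.7" --pt "0 0 0.4 0 0.7" --pt "0 0 0.6 0 0.7" --pt "0 0 0.8 0 0.7" --pt "0 0 0.9 0 0.7" --pt "0 0 1.0 0 0.7" --pt "0 0 1.0 0 0.7"

```text
time: 10.85
tool_pos: [576.4, -43.5, 231.6]
tcp_rot: [-2.99, 1.544, 2.861]
contact_force: [-9.2, 4.6, 8.3]
grip_width: 64.4
```

Request:
arm_command --pt "0 0 0.1 0 0.7" --pt "0 0 0.2 0 0.7" --pt "0 0 0.2 0 0.7"

```text
time: 11.15
tool_pos: [577.1, -43.8, 231.4]
tcp_rot: [-2.997, 1.539, 2.853]
contact_force: [-7.8, 3.9, 7.7]
grip_width: 64.2
```

```bash
python3 s.py
```

```text
t 11.15 tcp [577.1 -43.8 231.4] rest xy [ 62.2 -72.4] tipz 53.4 zyaw -24.80601883933089 tilt [-0.03   0.009 -0.999] grip 64.19239893615995 F [-7.8  3.9  7.7]
F rest [-8.8  0.3]
```

Stopped at about 9 N, so it's against the plate. I'll back straight off, then lift.

Request:
arm_command --pt "0 0 -0.1 0 0.7" --pt "0 0 -0.3 0 0.7" --pt "0 0 -0.6 0 0.7" --pt "0 0 -1.2 0 0.7" --pt "0 0 -2.0 0 0.7" --pt "0 0 -3.0 0 0.7" --pt "0 0 -3.0 0 0.7" --pt "-4 0 -3.5 0 0.7" --pt "-8 0 -4 0 0.7" --pt "-12 0 -5 0 0.7"

```text
time: 12.15
tool_pos: [535.4, -24.0, 354.3]
tcp_rot: [-2.996, 1.539, 2.854]
contact_force: [1.1, 1.0, 0.3]
grip_width: 64.4
```

Request:
arm_command --pt "-4 0 -4 0 0.7" --pt "-8 0 -8 0 0.7" --pt "-10 0 -12 0 0.7" --pt "-10 0 -16 0 0.7" --pt "-10 0 -16 0 0.7" --pt "-10 0 -16 0 0.7" --pt "-10 0 -16 0 0.7"

```text
time: 12.85
tool_pos: [394.0, 42.0, 459.1]
tcp_rot: [-2.993, 1.54, 2.857]
contact_force: [-1.1, -0.5, 0.2]
grip_width: 64.1
```

```bash
python3 s.py scene:11 top:11; python3 - <<'E'
from h import *
from plant import bot
import cv2
c=bot.capture("top");T=cam(c);f=c["frame"]
a=np.radians(-24.8);M=np.array([[np.cos(a),-np.sin(a)],[np.sin(a),np.cos(a)]])
m=(f.max(2)<70).astype(np.uint8);n,l,st,ce=cv2.connectedComponentsWithStats(m)
for i in range(1,n):
    if 150<st[i,4]<3000 and 260<ce[i][0]<390 and 110<ce[i][1]<250:
        b=cv2.minAreaRect(np.argwhere(l==i)[:,::-1].astype(np.float32)); print(b,M.T@(ray(T,b[0],78 if ce[i][1]<190 else 55)[:2]-[551,48]))
E
```

```text
t 12.85 tcp [394.   42.  459.1] rest xy [-140.   -71.3] tipz 281.1 zyaw -24.828221233433815 tilt [-0.03   0.009 -1.   ] grip 64.13518692921903 F [-1.1 -0.5  0.2]
F rest [-0.8 -0.9]
((362.3503112792969, 161.76846313476562), (42.54399871826172, 19.115741729736328), 23.428691864013672) [ 93.98880433 -72.51631109]
```

View pics/scene_11.png

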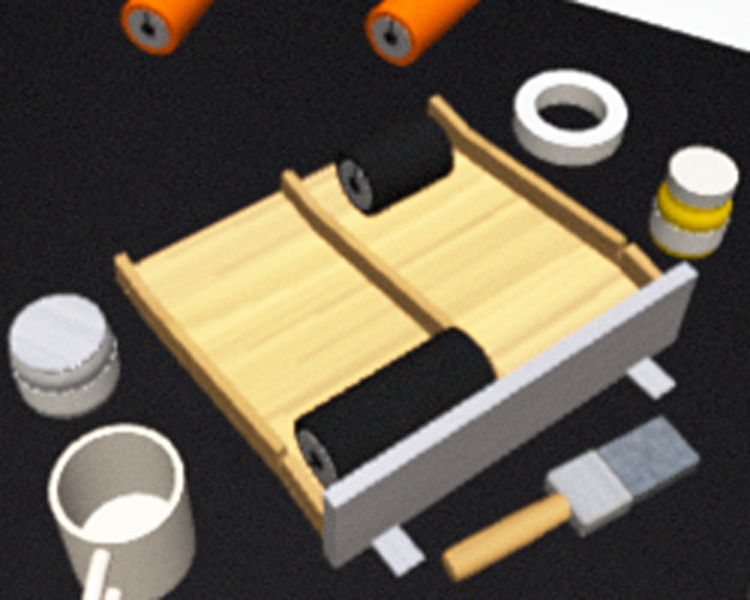

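View pics/top_11.png

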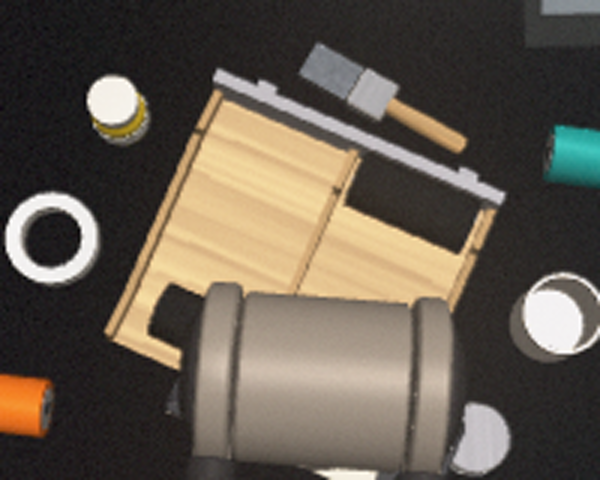

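Parked and square. In the scene view, the long roller lies against the plate with its near end at about (318,455), and the short roller and the bystanders are where they were. I'll let it settle, check once more, then hand in.

Request:
arm_command --pt "0 0 0 0 0.7" --pt "0 0 0 0 0.7" --pt "0 0 0 0 0.7" --pt "0 0 0 0 0.7" --pt "0 0 0 0 0.7"

```text
time: 13.5
tool_pos: [394.2, 41.8, 458.6]
tcp_rot: [-2.986, 1.538, 2.864]
contact_force: [0.3, -0.7, -1.1]
grip_width: 64.3
```

```bash
python3 s.py scene:12; python3 - <<'E'
import cv2,numpy as np
a=cv2.imread("pics/scene_11.png").astype(int);b=cv2.imread("pics/scene_12.png").astype(int)
print("changed px below arm:",(abs(cv2.GaussianBlur((a-b).astype(np.float32),(9,9),0)).max(2)>20)[200:].sum())
from plant import bot
print(bot.close_job())
E
```

```text
t 13.5 tcp [394.2  41.8 458.6] rest xy [-139.7  -71.4] tipz 280.6 zyaw -24.860303130767463 tilt [-0.032  0.009 -0.999] grip 64.32640704279122 F [ 0.3 -0.7 -1.1]
F rest [ 0.6 -0.6]
changed px below arm: 0
the job is handed in; nothing more can be done
None
```

The long roller is parked against the metal stop, and I handed the job in at about 13.5 s. I pushed it up its lane with both open fingertips, at about 25–30 mm/s and at most about 12 N. I nudged it against the plate at about 9 N, then backed off and lifted clear.

- **Position:** in the last top view the roller's centre is at rest-frame x ≈ 94, y ≈ −72.5 mm, against the expected 98 and −72. I put the 4 mm difference down to camera error and dark shading in the mask, because the roller did not give under the nudge.
- **Squareness:** the roller lies within about 1° of square to the plate.
- **Settled:** two scene pictures about 0.6 s apart, with the robot clear, showed no change in the area I compared. It covers the parked roller and the stop but leaves out the top third of the crop.
- **Everything else:** the short roller, jar, tin, mug, tape roll and brush looked unmoved by eye. The arm hid part of the short roller in the last top view, so I checked that one only in the scene view.

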